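# Hold a racked window frame square with the carpenter's square

## Task

The corner of this timber window frame has racked out of true: its darker side rail leans in on its nail. Pick up the carpenter's square by its raised wooden grip, lay it flat on the bench in the inside corner and press it home, without brute force, until its stock is flush along the pale fixed rail and its steel blade has pushed the side rail out square and is flush along it. Finish still gripping the square and pressing it lightly against both rails, as the side rail springs back if let go, and leave the other tools on the bench where they are.

Things in the scene. Friction and masses are not known exactly. Their poses are not given: they have to be found in the camera images.
- square: Carpenter's square, loose, flat on the bench, about 300 g. Origin: underside, below the middle of its grip; z up. Pale wood stock along y: x -14 to +14 mm, y -55 to +75, 22 high. Steel blade runs in -x from the stock (see blade_tip). Outer faces: stock face x = +14 mm, blade edge y = -55 mm; they meet at the heel
- heel (a point): Outer corner (heel) of the square, at x +14, y -55 mm of the square, 8.5 mm above its underside
- blade_tip (a point): Far end of the blade's outer edge, at x -186, y -55 mm of the square. The blade is 5 mm thick (6 to 11 mm above the bench) and 32 mm wide (y -55 to -23 mm)
- grip (a point): Middle of the square's upright wooden grip, 60 mm above the square's origin. The grip is 16 mm thick (square x -8 to +8), 60 mm long (y -30 to +30), z 22 to 74 mm. Fingers close along the square's x; gripped here, the fingertips pass above the rails
- frame: Fixed frame corner; origin at the inside corner, bench height. The pale rail (45 mm wide, y -50 to 215 mm, 30 high) runs along y, inner face x = 0; the side rail, when square, runs along -x, inner face y = 0. The square belongs at x < 0, y > 0, its axes parallel to these, heel at the origin. A steel hold-down over the pale rail at y 175 mm stands 40 mm high
- side_rail (a joint): Angle (rad) of the darker side rail on its nail: 0 = square to the pale rail, positive = free end leaning in over the quarter where the square goes; starts at 0.08 to 0.19. Stiff and springy: about 0.45 N m (some 3 N at the blade's tip) swings it to 0; let go, it springs back to about 0.07
- rail_end (a point): Free end of the side rail, on its inner face, 8.5 mm above the bench. The rail is 240 mm long, 45 wide, 30 high and turns in the bench plane on a nail in its midline at frame x -25, y -22.5 mm, 218 mm from this end
- chisel: Wood chisel, 255 mm long, lying down. Origin: underside. A bystander, to be left alone
- tape: Black and yellow tape measure, 65 x 70 x 34 mm. Origin: underside. A bystander, to be left alone
- offcut: Loose pale timber offcut, 120 x 45 x 30 mm. Origin: underside. A bystander, to be left alone
- gauge: Wooden marking gauge, 220 mm beam with a 60 x 50 mm fence. Origin: underside. A bystander, to be left alone
- plane: Wooden hand plane, 240 x 60 mm, iron up to 140 mm high. Origin: underside. A bystander, to be left alone

How it is judged:
By the outcome, as a careful person would: the job done as asked, in the order asked, and still so for the second after the job is handed in, while the arm keeps its last pose, push and grip.
It also fails if it takes over 48 s, if anything falls off the work surface, if the arm or the gripper's body presses on something with over 40 N, if the wrist force passes 120 N, or if a joint passes its speed limit or range.

## Robot

A 6-joint arm with a two-finger parallel gripper is mounted at the origin on the work surface. World frame = base frame: x ahead of the robot, y to its left, z up, the work surface at z = 0. Lengths are in m, angles in rad, forces in N, time in s.
With the tool pointing down it reaches from about 0.35 to 0.775 m from the base axis. Payload 5.5 kg.
Tool frame: the origin (TCP) lies at the very end of the fingers, on their centre line; the grasp point (between the pads) lies env.hold_point_z behind it (env.hold_point_z is the distance from the TCP to the grasp point, in m); z points along the fingers, y is the line along which they close (so a half turn about z gives the same grasp; the last joint's range is limited). The gripper opens to 85 mm and grips with 20 to 120 N. Pads are 22 mm wide; open, the fingers measure 114 mm over their backs; the gripper's body (76 mm by 85 mm) begins 54 mm behind the grasp point. The pads swing forward as they close: fully open they stand 13 mm farther back than shut.
Start: joints at [-0.14, 0.313, 0.046, 1.304, 0, 1.431], TCP at [0.575, -0, 0.231] pointing down, gripper open.
Joint ranges: [-2.76, 2.76], [-0.86, 1.69], [-1.03, 1.26], [-2.2, 2.34], [-1.47, 1.5], [-3.14, 3.14]. Speed limits (rad/s): [2.57, 2.57, 3.14, 3.14, 3.14, 3.14].

## Interface

Orientations are given as a unit quaternion [w, x, y, z].
In Python, from workcell import env gives the robot as it stands.
- The arm moves only by the tool carry_out, never from a script. Its argument "steps" is a list of rows, each a list of 3 entries, a list of its own where there are three numbers: the turn, a rotation vector about the tool's x, y, z in degrees, then the shift along the tool's x, y, z in cm, then the closure in counts, from 0 (fully open) to 255 (shut). A call has exactly 8 rows; each row is the pose to reach, as a shift and turn from the pose commanded when the call began, along the tool's axes at that moment; what a row does not reach only later rows make up. A row lasts 1/8 s, in which the tool goes at most 62.5 mm and 10.7 degrees, less where a joint would pass 70% of its speed; a pose out of reach is approached as far as the arm can. A call with a gripper value outside its range is refused whole. The fingers move at their own pace and stop on an object; "force" is the grip in N (left out, the last holds). Time passes only in rows, so rows that repeat a pose let the fingers close, or fill a call up. It gives the time, the measured TCP pose, the force, the opening and the grip force at its end, in the units of the state.
- env.get_state(): the state, without advancing time (a new reading comes with each control period).
- env.read_camera(name): name is "scene" or "side" or "wrist"; returns (picture, depth): 420x560x3 uint8, red, green, blue; 420x560 float32, m along the optical axis (not along the pixel's ray), 0 where there is no reading.
- env.get_calibration(name): a dict with "fx", "fy", "cx", "cy" (pixels), "origin" and "orientation" of the camera in the world. Camera axes: x right, y up, looking along -z (the intrinsics and any distortion apply to the point x, -y, -z); pixel columns grow to the right and rows downward; lengths in m; the calibration is good to about 2 mm. A picture is of the moment at which its call begins: read the wrist's pose just before it. get_calibration takes no time and is no camera call; for the wrist camera it gives the pose at the moment of the call.
- env.hand_in(): hands the job in; it is judged then, once.
The state is a dict: "clock": time; "joint_pos": joint angles; "qvel": joint speeds; "tau": joint torques, N m; "tcp_pos": TCP position; "orientation": TCP orientation; "wrist_force": force on the tool from outside, world axes, zero at the start; "ft_torque": the same for the moment, N m; "finger_gap": finger opening in m; "grip_force": force on a finger pad.
Only numpy, scipy, OpenCV 4.12 (cv2) and the standard library are available. Lean on these libraries where they do the work, as an engineer would, in place of code of your own. Each camera call takes 0.05 s, during which the arm holds its last target. There are 200 camera calls.

## Working session

There is one attempt and no reset: what is moved stays moved. The work goes in short steps, Python scripts to look and compute and a tool call to move; the robot and the scene stay as the last step left them, time stands still between calls to the robot, and variables do not carry over. Pictures are saved under pics/ and viewed, at most 10 in all, crops included, and the job is handed in when it is done.

Besides the shell and the picture viewer there is one more tool, called after "Request:" as name(argument=value, ...), one argument or row to a line, values as JSON. carry_out: Moves the arm, as the interface text tells. Its arguments: {"type":"object","properties":{"steps":{"type":"array","items":{"type":"array"}},"force":{"type":"number"}},"required":["steps"]}

```bash
ls; mkdir -p pics; cat > h.py <<'E'
import numpy as np,cv2
from scipy.spatial.transform import Rotation as R
from workcell import env
def rot(q): return R.from_quat([q[1],q[2],q[3],q[0]]).as_matrix()
def ray(c,u,v):
    p=np.array([[[u,v]]],float)
    K=np.array([[c['fx'],0,c['cx']],[0,c['fy'],c['cy']],[0,0,1]])
    d=c.get('distortion'); 
    if d is not None: p=cv2.undistortPoints(p,K,np.array(d,float),P=K)
    u,v=p[0,0]
    return np.array(c['origin']),rot(c['orientation'])@np.array([(u-c['cx'])/c['fx'],-(v-c['cy'])/c['fy'],-1])
def onz(c,u,v,z):
    o,d=ray(c,u,v); return o+d*(z-o[2])/d[2]
def cloud(c,dep):
    v,u=np.mgrid[:420,:560]
    d=np.stack([(u-c['cx'])/c['fx'],-(v-c['cy'])/c['fy'],-np.ones(u.shape)],-1)*dep[...,None]
    return np.array(c['origin'])+d@rot(c['orientation']).T
E
python3 - <<'E'
from h import *
for n in ['scene','side','wrist']:
    c=env.get_calibration(n);im,d=env.read_camera(n)
    np.savez(f'{n}0.npz',im=im,d=d,c=c); cv2.imwrite(f'pics/{n}0.png',im[...,::-1]); print(n,c)
a=[cv2.imread(f'pics/{n}0.png') for n in ['scene','side','wrist']]
print(env.hold_point_z,env.get_state())
E
```

```text
pics
scene {'fx': 384.4643857212528, 'fy': 384.4643857212528, 'cx': 279.61639656335, 'cy': 209.43385161125303, 'origin': array([ 1.00185433, -0.16009867,  1.02711502]), 'orientation': array([0.79021739, 0.20437351, 0.14663047, 0.55882685])}
side {'fx': 465.0096284663531, 'fy': 465.0096284663531, 'cx': 274.7359827008948, 'cy': 209.54026002441572, 'origin': array([-0.19812818, -0.62226522,  1.10985533]), 'orientation': array([ 0.85283791,  0.33367167, -0.14586374, -0.37423854])}
wrist {'fx': 323.1508069887, 'fy': 323.1508069887, 'cx': 285.69966439401753, 'cy': 210.15668059336392, 'origin': array([0.57476265, 0.06882928, 0.37373657]), 'orientation': array([ 9.90495812e-01, -1.37537020e-01,  1.22773463e-03,  3.27282589e-04])}
0.0187 {'clock': 0.15, 'joint_pos': array([-1.39586023e-01,  3.13835999e-01,  4.52693961e-02,  1.30360523e+00,
        1.04765122e-05,  1.43119432e+00]), 'qvel': array([-0.00043149,  0.00042955,  0.00253224, -0.00111321, -0.00025279,
       -0.0006024 ]), 'tau': array([ 1.76330479e-03, -4.81067133e+01,  2.98815805e+01,  1.39078675e-02,
       -1.10673584e-04, -5.56924022e-05]), 'tcp_pos': array([5.74630117e-01, 5.35529586e-05, 2.30621154e-01]), 'orientation': array([-5.52404616e-04,  7.07100965e-01,  7.07112263e-01, -4.09735567e-04]), 'wrist_force': array([ 0.01419714, -0.14857986, -0.18757984]), 'ft_torque': array([ 0.00553576, -0.06487894,  0.02871174]), 'grip_force': 0.0, 'finger_gap': 0.08538353916540362}
```

View pics/scene0.png

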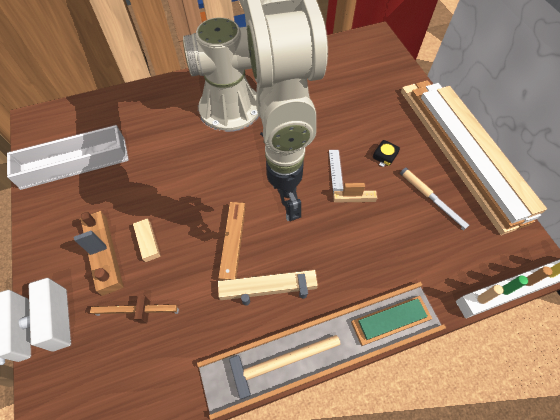

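View pics/side0.png

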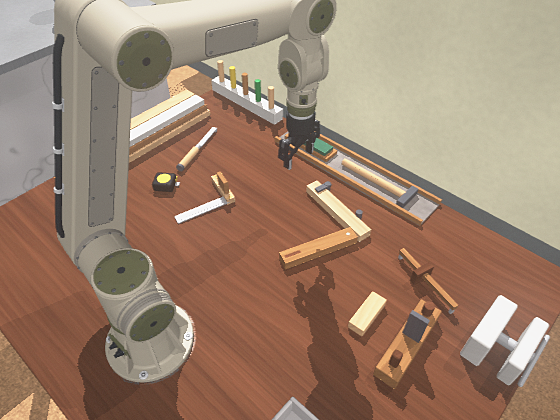

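The scene view shows the square's stock at about (355,196) with the blade running up from (335,190) to (335,150). The pale rail runs (218,290)–(317,280), and the side rail leans from (228,280) to (237,203). The side view agrees: square near (215,200), frame near (340,220).

```bash
python3 - <<'E'
from h import *
# top-down orthographic colour maps, 1px=1mm, world x 0.25..0.85 (down), y -0.3..0.3 (right)
out=[]
for n in ['scene','side']:
    z=np.load(n+'0.npz',allow_pickle=True);c=z['c'].item();P=cloud(c,z['d']);im=z['im']
    print(n,{k:v for k,v in c.items() if 'dist' in k})
    b=P[...,2][(abs(P[...,2])<.03)&(z['d']>0)];print('bench z',np.median(b))
    for u,v in ([(350,185),(355,196),(227,272),(235,215),(310,276),(303,285),(246,270)] if n=='scene' else [(222,182),(205,212),(235,203),(285,255),(350,228),(320,190),(325,187),(345,237)]):
        print(u,v,np.round(P[v,u],4),im[v,u])
z=np.load('wrist0.npz',allow_pickle=True)
s=cv2.imread('pics/scene0.png')[135:310,205:395]; s=cv2.resize(s,None,fx=3,fy=3,interpolation=cv2.INTER_CUBIC)
cv2.imwrite('pics/crop.png',s)
E
```

```text
scene {}
bench z 0.000325763720231409
350 185 [0.4929 0.2347 0.077 ] [212 148  96]
355 196 [0.5042 0.2559 0.0205] [204 157 113]
227 272 [ 0.613  -0.1784  0.0309] [216 209 209]
235 215 [ 0.4515 -0.1087  0.0321] [150  93  68]
310 276 [0.6988 0.0304 0.0306] [253 237 192]
303 285 [ 1.0019 -0.1601  1.0271] [116 119 129]
246 270 [ 0.6127 -0.1269 -0.001 ] [157  98  72]
side {}
bench z 0.0003370971905281017
222 182 [0.4821 0.2365 0.0687] [109  80  60]
205 212 [0.3921 0.2279 0.0043] [119 111 108]
235 203 [ 0.4897  0.1906 -0.0027] [139  90  69]
285 255 [ 0.4224 -0.09    0.0306] [171 108  79]
350 228 [ 0.6324 -0.1676  0.0313] [236 170 110]
320 190 [ 0.6928 -0.0014  0.0382] [86 81 86]
325 187 [ 0.7166 -0.0035  0.036 ] [120 116 120]
345 237 [ 0.5942 -0.1774  0.0306] [234 174 113]
```

View pics/crop.png

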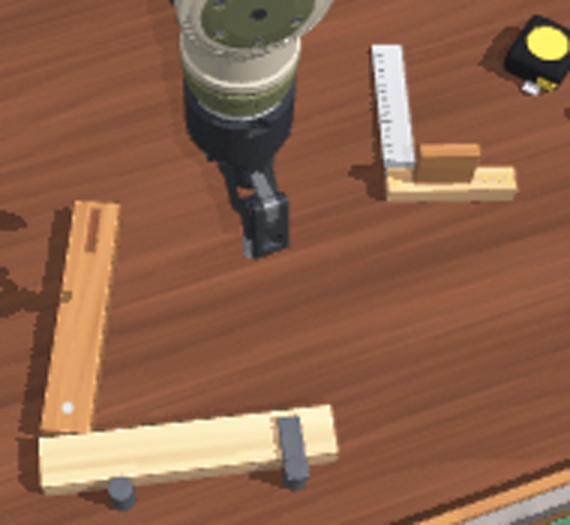

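View pics/wrist0.png

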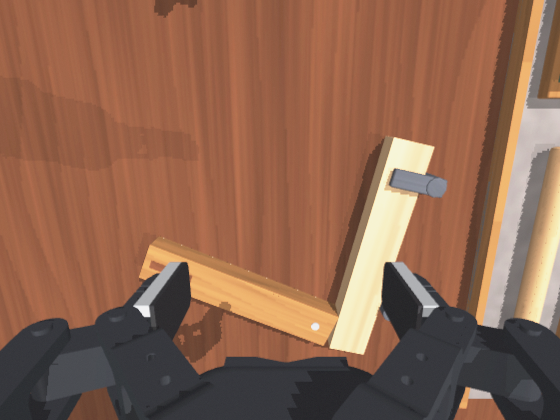

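The crop shows the square (grip standing on the stock, blade toward the robot) nearly aligned with the frame. The wrist view shows the side rail (150,260)–(330,330), the nail at (315,326), and the pale rail's inner face from (390,140) to (335,330).

```bash
cat >> h.py <<'E'
def rect(P,m,zr,box,col=None):
    x0,x1,y0,y1=box
    q=P[m&(P[...,2]>zr[0])&(P[...,2]<zr[1])&(P[...,0]>x0)&(P[...,0]<x1)&(P[...,1]>y0)&(P[...,1]<y1)]
    if len(q)<8: return len(q)
    (c,s,a)=cv2.minAreaRect((q[:,:2]*1000).astype(np.float32))
    w=q[:,:2]-q[:,:2].mean(0); t=np.linalg.svd(w,full_matrices=False)[2][0]
    return len(q),np.round(c,1),np.round(s,1),round(a,1),'pca',np.round(np.degrees(np.arctan2(t[1],t[0])),2),'mean',np.round(q.mean(0)*1000,1),'zmed',round(float(np.median(q[:,2]))*1000,1)
E
python3 - <<'E'
from h import *
for n in ['scene','side','wrist']:
    z=np.load(n+'0.npz',allow_pickle=True);c=z['c'].item();d=z['d'];P=cloud(c,d);im=z['im'].astype(int)
    hsv=cv2.cvtColor(z['im'],cv2.COLOR_RGB2HSV)
    print(n)
    top=(.025,.036)
    pale=(hsv[...,2]>200)&(hsv[...,1]<145)
    print(' pale',rect(P,(d>0)&(hsv[...,2]>190),top,(.56,.76,-.22,.08)))
    print(' side',rect(P,(d>0),top,(.36,.60,-.21,-.05)))
    print(' grip',rect(P,d>0,(.066,.085),(.42,.56,.17,.3)))
    print(' gripbody',rect(P,d>0,(.03,.085),(.42,.56,.17,.3)))
    print(' stock',rect(P,d>0,(.016,.028),(.40,.56,.15,.33)))
    grey=(im.max(-1)-im.min(-1)<25)&(im.max(-1)>130)
    print(' blade',rect(P,(d>0)&grey,(.002,.02),(.25,.56,.15,.3)))
    # white/grey nail head
    v,u=np.nonzero(grey&(P[...,2]>.02)&(P[...,2]<.04)&(P[...,0]>.5)&(P[...,0]<.7)&(P[...,1]<-.1)&(P[...,1]>-.25))
    if len(u): print(' nail',len(u),np.round(onz(c,u.mean(),v.mean(),.03)*1000,1))
E
```

```text
scene
 pale (1868, array([639.8, -76.3]), array([264.2, 125.5]), 77.4, 'pca', np.float64(-113.05), 'mean', array([ 659. , -109.8,   29.8]), 'zmed', 29.7)
 side (1020, array([ 508.5, -133.9]), array([ 45.7, 217.5]), 66.6, 'pca', np.float64(-24.07), 'mean', array([ 508.9, -134. ,   29.9]), 'zmed', 29.9)
 grip (112, array([495.9, 247.1]), array([58.7, 17.9]), 68.3, 'pca', np.float64(71.08), 'mean', array([495.7, 247.5,  73. ]), 'zmed', 73.4)
 gripbody (255, array([495.9, 247.4]), array([59.5, 19.3]), 70.9, 'pca', np.float64(-109.67), 'mean', array([498.7, 245.8,  59.6]), 'zmed', 62.4)
 stock (275, array([497.1, 258.5]), array([129. ,  40.1]), 70.2, 'pca', np.float64(-108.33), 'mean', array([503.5, 256.3,  21.9]), 'zmed', 21.9)
 blade (402, array([385.7, 244. ]), array([ 32.2, 163.1]), 71.4, 'pca', np.float64(-18.5), 'mean', array([388.9, 242.8,   7.9]), 'zmed', 8.0)
 nail 10 [ 618.9 -177.    30. ]
side
 pale (1077, array([639.2, -74.3]), array([265.5, 129. ]), 78.5, 'pca', np.float64(-114.67), 'mean', array([ 653.5, -115.2,   30.2]), 'zmed', 30.2)
 side (892, array([ 508.6, -132. ]), ar
[... 381 characters left out ...]
zmed', 66.4)
 stock (150, array([498.3, 260.3]), array([137.3,  28.7]), 71.2, 'pca', np.float64(-105.25), 'mean', array([490. , 249. ,  21.9]), 'zmed', 22.3)
 blade (407, array([390.5, 244. ]), array([ 36.9, 175.6]), 71.5, 'pca', np.float64(161.37), 'mean', array([388.8, 244.2,   7.9]), 'zmed', 7.7)
 nail 10 [ 644.6 -164.9   30. ]
wrist
 pale (9568, array([638., -75.]), array([265.7, 128. ]), 77.3, 'pca', np.float64(-112.93), 'mean', array([661. , -95.4,  30.8]), 'zmed', 30.8)
 side (5320, array([ 508.6, -132.2]), array([ 46.3, 216.4]), 66.6, 'pca', np.float64(-25.75), 'mean', array([ 512.6, -131. ,   30.7]), 'zmed', 30.9)
 grip 0
 gripbody 0
 stock 0
 blade 0
 nail 45 [ 613.4 -176.    30. ]
```

```bash
python3 - <<'E'
from h import *
for n in ['scene','side','wrist']:
    z=np.load(n+'0.npz',allow_pickle=True);c=z['c'].item();d=z['d'];P=cloud(c,d)
    hsv=cv2.cvtColor(z['im'],cv2.COLOR_RGB2HSV)
    p=(d>0)&(hsv[...,1]<105)&(hsv[...,2]>150)&(hsv[...,0]>12)&(hsv[...,0]<30)
    p=cv2.morphologyEx(p.astype(np.uint8),cv2.MORPH_OPEN,np.ones((3,3)))>0
    print(n,' pale',rect(P,p,(.025,.034),(.56,.80,-.25,.08)))
    m=p&(P[...,2]>.025)&(P[...,2]<.034)&(P[...,0]>.56)&(P[...,1]<.08)&(P[...,1]>-.25)
    q=P[m][:,:2]*1000
    # inner edge: min of across-coordinate in bins along the rail, fit line
    t=np.radians(71.5);a=np.array([np.cos(t),np.sin(t)]);nrm=np.array([a[1],-a[0]])
    s,e=q@a,q@nrm; E=[]
    for b in np.arange(s.min()+20,s.max()-15,6):
        k=(s>=b)&(s<b+6)
        if k.sum()>3:E.append((b+3,np.percentile(e[k],3),np.percentile(e[k],97)))
    E=np.array(E);
    if len(E)<8: continue
    for j in (1,2):
        g=np.polyfit(E[:,0],E[:,j],1);r=E[:,j]-np.polyval(g,E[:,0]);k=abs(r)<3
        g=np.polyfit(E[k,0],E[k,j],1);print('  edge',j,g[1]+g[0]*E[:,0].mean(),'angle',71.5-np.degrees(np.arctan(g[0])),k.sum(),len(E))
    print('  s range',s.min(),s.max(),'smean',E[:,0].mean())
E
```

```text
scene  pale (1487, array([678.6, -85.1]), array([264.5,  46.3]), 77.6, 'pca', np.float64(-102.39), 'mean', array([677.2, -92.6,  29.6]), 'zmed', 29.7)
  edge 1 662.0078447864379 angle 64.11401263890014 2 47
  edge 2 862.930248223691 angle 75.57973515662631 2 47
  s range 2.1543418623814254 314.25621659441737 smean 163.15434186238141
side  pale (695, array([679.2, -83.2]), array([267.3,  50.7]), 77.4, 'pca', np.float64(-102.88), 'mean', array([ 674.2, -102.1,   29.9]), 'zmed', 30.0)
  edge 1 975.925802805083 angle 2.7087077844335994 1 67
  edge 2 1226.7462636326813 angle 13.772980021341276 1 67
  s range 1.7118674845049282 613.9151024850119 smean 251.99544957405712
wrist  pale (7608, array([678.8, -83.6]), array([264.6,  46.6]), 77.5, 'pca', np.float64(-102.33), 'mean', array([678.6, -75.9,  30.7]), 'zmed', 30.7)
  edge 1 647.278420648993 angle 77.19334721843094 34 42
  edge 2 799.8285383965953 angle 33.01134065749714 2 42
  s range 2.8852708697637706 284.2038799491037 smean 148.8852708697638<stdin>:20: RankWarning: Polyfit may be poorly conditioned
<stdin>:20: RankWarning: Polyfit may be poorly conditioned
```

Request:
carry_out(
  steps=[
    [[0, 0, 5], [5, -1.6, 1], 0],
    [[0, 0, 10], [10, -3.2, 2], 0],
    [[0, 0, 15], [15, -4.8, 4], 0],
    [[0, 0, 18.7], [20, -6.5, 6], 0],
    [[0, 0, 18.7], [24.7, -8, 8], 0],
    [[0, 0, 18.7], [24.7, -8, 8], 0],
    [[0, 0, 18.7], [24.7, -8, 8], 0],
    [[0, 0, 18.7], [24.7, -8, 8], 0],
  ],
)

```text
clock: 1.15
tcp_pos: [0.496, 0.246, 0.1519]
orientation: [0.0, 0.813, 0.582, 0.001]
wrist_force: [0.3, -1.8, -0.4]
finger_gap: 0.0855
grip_force: 0.0
```

```bash
python3 - <<'E'
from h import *
n='wrist'
c=env.get_calibration(n);im,d=env.read_camera(n);s=env.get_state()
np.savez('w1.npz',im=im,d=d,c=c);cv2.imwrite('pics/w1.png',im[...,::-1])
P=cloud(c,d);b=(.40,.60,.15,.34)
print(s['tcp_pos'],s['orientation'],s['joint_pos'])
X=rot(s['orientation']);print(np.degrees(np.arctan2(X[1,1],X[0,1])))
print('grip',rect(P,d>0,(.068,.08),b));print('stock',rect(P,d>0,(.018,.026),b))
E
```

```text
[0.49606791 0.24592152 0.15196627] [3.13035645e-04 8.13184476e-01 5.82005645e-01 5.82200362e-04] [ 3.15374674e-01  3.06926992e-01 -1.60299560e-01  1.10227091e+00
 -2.46451626e-04  2.21458100e+00]
-18.816535806661406
grip (1788, array([494.3, 251.1]), array([59.4, 15.7]), 71.5, 'pca', np.float64(-108.55), 'mean', array([494.9, 252.4,  74.8]), 'zmed', 74.9)
stock (2884, array([498.9, 259.5]), array([129.8,  27.9]), 71.5, 'pca', np.float64(-106.06), 'mean', array([506.8, 278.6,  23.3]), 'zmed', 23.3)
```

View pics/w1.png

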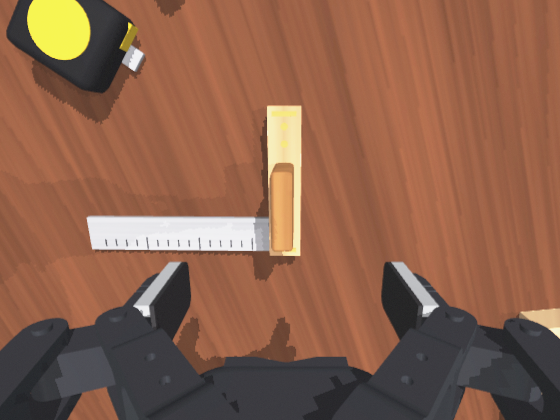

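The wrist view shows the square under the open fingers, grip at (283,207), parallel to the pads and centred between them.

Request:
carry_out(
  steps=[
    [[0, 0, -0.3], [0.2, -0.2, 4], 0],
    [[0, 0, -0.3], [0.2, -0.2, 8], 0],
    [[0, 0, -0.3], [0.2, -0.2, 10.5], 0],
    [[0, 0, -0.3], [0.2, -0.2, 11.1], 0],
    [[0, 0, -0.3], [0.2, -0.2, 11.1], 0],
    [[0, 0, -0.3], [0.2, -0.2, 11.1], 255],
    [[0, 0, -0.3], [0.2, -0.2, 11.1], 255],
    [[0, 0, -0.3], [0.2, -0.2, 11.1], 255],
  ],
  force=60,
)

```text
clock: 2.2
tcp_pos: [0.4942, 0.2497, 0.041]
orientation: [0.0, 0.811, 0.585, 0.001]
wrist_force: [-0.5, 0.5, -0.3]
finger_gap: 0.0318
grip_force: 0.0
```

Request:
carry_out(
  steps=[
    [[0, 0, 0], [0, 0, 0], 255],
    [[0, 0, 0], [0, 0, 0], 255],
    [[0, 0, 0], [0, 0, 0], 255],
    [[0, 0, 0], [0, 0, 0], 255],
    [[0, 0, 0], [0, 0, 0], 255],
    [[0, 0, 0], [0, 0, 0], 255],
    [[0, 0, 0], [0, 0, 0], 255],
    [[0, 0, 0], [0, 0, 0], 255],
  ],
  force=100,
)

```text
clock: 3.2
tcp_pos: [0.4943, 0.2496, 0.0407]
orientation: [0.0, 0.811, 0.585, 0.0]
wrist_force: [0.6, -0.3, 5.7]
finger_gap: 0.0147
grip_force: 99.2
```

Request:
carry_out(
  steps=[
    [[0, 0, 0], [0, 0, -1], 255],
    [[0, 0, 0], [0, 0, -2], 255],
    [[0, 0, 0], [0, 0, -3], 255],
    [[0, 0, 0], [-1, 1, -3], 255],
    [[0, 0, -1], [-4, 4, -3], 255],
    [[0, 0, -2], [-7, 7, -3], 255],
    [[0, 0, -3], [-10, 10.1, -3], 255],
    [[0, 0, -4], [-12, 12.2, -3], 255],
  ],
)

```text
clock: 4.2
tcp_pos: [0.5726, 0.0944, 0.0701]
orientation: [0.0, 0.791, 0.612, -0.0]
wrist_force: [-0.4, -0.5, -3.5]
finger_gap: 0.0149
grip_force: 97.9
```

```bash
python3 - <<'E'
from h import *
s=env.get_state();X=rot(s['orientation']);yaw=np.degrees(np.arctan2(X[1,1],X[0,1]))
t=np.array([.6377,-.0315])-s['tcp_pos'][:2]
print(s['clock'],s['tcp_pos'],yaw,'shift cm',t@X[:2,0]*100,t@X[:2,1]*100,'turn',yaw+12.5,s['wrist_force'],s['joint_pos'])
E
```

```text
4.2 [0.57260829 0.09438134 0.07006224] -14.47577488757466 shift cm -10.56140006789219 9.449190210043497 turn -1.9757748875746604 [-0.41896271 -0.46020273 -3.49945298] [ 2.53337613e-02  4.18987614e-01 -2.10351906e-01  9.41235198e-01
 -5.12032712e-04  1.84878004e+00]
```

Request:
carry_out(
  steps=[
    [[0, 0, -0.5], [-2.6, 2.3, 0], 255],
    [[0, 0, -1], [-5.2, 4.7, 0], 255],
    [[0, 0, -1.5], [-7.8, 7, 0], 255],
    [[0, 0, -1.9], [-9.8, 8.8, 0], 255],
    [[0, 0, -1.9], [-10.4, 9.4, 0], 255],
    [[0, 0, -1.9], [-10.4, 9.4, 0.5], 255],
    [[0, 0, -1.9], [-10.4, 9.4, 1], 255],
    [[0, 0, -1.9], [-10.4, 9.4, 1], 255],
  ],
)

```text
clock: 5.2
tcp_pos: [0.6357, -0.0258, 0.0595]
orientation: [-0.001, 0.779, 0.626, -0.001]
wrist_force: [-0.3, -0.7, -4.2]
finger_gap: 0.0148
grip_force: 97.9
```

```bash
python3 - <<'E'
from h import *
s=env.get_state();X=rot(s['orientation']);print(s['tcp_pos'],np.degrees(np.arctan2(X[1,1],X[0,1])),s['wrist_force'])
for n in ['wrist','scene','side']:
    c=env.get_calibration(n);im,d=env.read_camera(n)
    np.savez(n+'2.npz',im=im,d=d,c=c);cv2.imwrite(f'pics/{n}2.png',im[...,::-1])
    P=cloud(c,d);hsv=cv2.cvtColor(im,cv2.COLOR_RGB2HSV);i=im.astype(int)
    p=(d>0)&(hsv[...,1]<105)&(hsv[...,2]>150)&(hsv[...,0]>12)&(hsv[...,0]<30)
    p=cv2.morphologyEx(p.astype(np.uint8),cv2.MORPH_OPEN,np.ones((3,3)))>0
    print(n,'pale',rect(P,p,(.027,.032),(.56,.80,-.25,.08)))
    grey=(i.max(-1)-i.min(-1)<30)&(i.max(-1)>110)
    print('blade',rect(P,(d>0)&grey,(.008,.032),(.38,.66,-.10,.02)))
a=np.vstack([cv2.imread('pics/wrist2.png')]);
E
```

```text
[ 0.63571004 -0.02584825  0.05946395] -12.427921792721733 [-0.30991038 -0.71033016 -4.18012779]
wrist pale (14597, array([690.2, -31.8]), array([159.3,  45.1]), 77.5, 'pca', np.float64(-101.21), 'mean', array([694.1,  -9.6,  30.6]), 'zmed', 30.6)
blade (9207, array([525.1, -40.4]), array([ 34.3, 147.6]), 77.7, 'pca', np.float64(-7.22), 'mean', array([516.8, -34.6,  29.2]), 'zmed', 29.3)
scene pale (1242, array([669.8, -83.1]), array([264.6,  64.4]), 77.4, 'pca', np.float64(-102.15), 'mean', array([677.1, -92.5,  29.6]), 'zmed', 29.7)
blade (333, array([527.9, -43.2]), array([ 30.7, 166.2]), 77.8, 'pca', np.float64(-9.74), 'mean', array([537.9, -50.5,  28.8]), 'zmed', 29.0)
side pale (448, array([ 656.1, -104.6]), array([216.9,  81.9]), 78.3, 'pca', np.float64(-104.96), 'mean', array([ 670.6, -117.7,   29.7]), 'zmed', 29.7)
blade (431, array([554.2, -46. ]), array([ 36.7, 219. ]), 77.0, 'pca', np.float64(167.79), 'mean', array([528. , -41. ,  28.5]), 'zmed', 28.8)
```

View pics/wrist2.png

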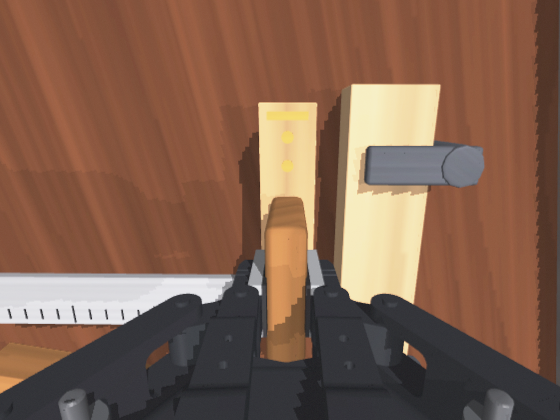

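The wrist view shows the stock (288,180) held parallel to the pale rail's inner face (345,200), with a clear gap to it. The hold-down lies clear on the rail, and the blade runs left, short of the side rail at bottom left.

Request:
carry_out(
  steps=[
    [[0, 0, 0], [0, 0, 0.5], 255],
    [[0, 0, 0], [0, 0, 1], 255],
    [[0, 0, 0], [0, 0, 1.4], 255],
    [[0, 0, 0], [0, 0, 1.6], 255],
    [[0, 0, 0], [0, 0, 1.7], 255],
    [[0, 0, 0], [0, 0, 1.8], 255],
    [[0, 0, 0], [0, 0, 1.8], 255],
    [[0, 0, 0], [0, 0, 1.8], 255],
  ],
)

```text
clock: 6.35
tcp_pos: [0.637, -0.027, 0.0424]
orientation: [0.0, 0.78, 0.626, 0.0]
wrist_force: [-0.2, 0.4, -2.8]
finger_gap: 0.0149
grip_force: 98.1
```

```bash
cat > st.py <<'E'
from h import *
s=env.get_state();X=rot(s['orientation']);yaw=np.degrees(np.arctan2(X[1,1],X[0,1]))
f=np.radians(-12.5);F=np.array([[np.cos(f),np.sin(f)],[-np.sin(f),np.cos(f)]])
t=np.array([.6372,-.1030])
print('clk',s['clock'],'z',s['tcp_pos'][2].round(4),'yaw',yaw.round(2),'err frame mm',(F@(s['tcp_pos'][:2]-t)*1000).round(1),'tool shift to target mm',((t-s['tcp_pos'][:2])@X[:2,:2]*1000).round(1),'F frame',(F@s['wrist_force'][:2]).round(1),s['wrist_force'][2].round(1),'T',s['ft_torque'].round(2))
E
python3 st.py
```

```text
clk 6.35 z 0.0424 yaw -12.5 err frame mm [-16.7  74.2] tool shift to target mm [-74.2  16.7] F frame [-0.3  0.3] -2.8 T [ 0.05 -0.14 -0.04]
```

Request:
carry_out(
  steps=[
    [[0, 0, 0], [0, 0, 0.05], 255],
    [[0, 0, 0], [0, 0, 0.1], 255],
    [[0, 0, 0], [0, 0, 0.15], 255],
    [[0, 0, 0], [0, 0, 0.15], 255],
    [[0, 0, 0], [0, 0, 0.15], 255],
    [[0, 0, 0], [0, 0, 0.15], 255],
    [[0, 0, 0], [0, 0, 0.15], 255],
    [[0, 0, 0], [0, 0, 0.15], 255],
  ],
)

```text
clock: 7.35
tcp_pos: [0.6369, -0.027, 0.0408]
orientation: [0.0, 0.78, 0.626, 0.0]
wrist_force: [-0.3, 0.9, -3.7]
finger_gap: 0.0148
grip_force: 98.2
```

```bash
python3 st.py
```

```text
clk 7.35 z 0.0408 yaw -12.5 err frame mm [-16.8  74.1] tool shift to target mm [-74.1  16.8] F frame [-0.5  0.8] -3.7 T [ 0.01 -0.16 -0.03]
```

Request:
carry_out(
  steps=[
    [[0, 0, 0], [0, 0, 0.05], 255],
    [[0, 0, 0], [0, 0, 0.1], 255],
    [[0, 0, 0], [0, 0, 0.1], 255],
    [[0, 0, 0], [0, 0, 0.1], 255],
    [[0, 0, 0], [0, 0, 0.1], 255],
    [[0, 0, 0], [0, 0, 0.1], 255],
    [[0, 0, 0], [0, 0, 0.1], 255],
    [[0, 0, 0], [0, 0, 0.1], 255],
  ],
)

```text
clock: 8.35
tcp_pos: [0.637, -0.027, 0.0407]
orientation: [0.0, 0.78, 0.626, 0.0]
wrist_force: [-2.8, -0.3, 5.5]
finger_gap: 0.0142
grip_force: 99.6
```

```bash
python3 st.py
```

```text
clk 8.35 z 0.0407 yaw -12.5 err frame mm [-16.6  74.2] tool shift to target mm [-74.2  16.6] F frame [-2.7 -0.9] 5.5 T [ 0.11  0.58 -0.03]
```

Request:
carry_out(
  steps=[
    [[0, 0, 0], [-0.4, 0.2, -0.03], 255],
    [[0, 0, 0], [-0.8, 0.5, -0.03], 255],
    [[0, 0, 0], [-1.2, 0.8, -0.03], 255],
    [[0, 0, 0], [-1.6, 1.0, -0.03], 255],
    [[0, 0, 0], [-2.0, 1.2, -0.03], 255],
    [[0, 0, 0], [-2.4, 1.3, -0.03], 255],
    [[0, 0, 0], [-2.5, 1.4, -0.03], 255],
    [[0, 0, 0], [-2.5, 1.4, -0.03], 255],
  ],
)

```text
clock: 9.35
tcp_pos: [0.6456, -0.0542, 0.0407]
orientation: [0.0, 0.78, 0.626, 0.001]
wrist_force: [-1.4, 3.9, 5.2]
finger_gap: 0.0144
grip_force: 99.8
```

```bash
python3 st.py
```

```text
clk 9.35 z 0.0407 yaw -12.5 err frame mm [-2.4 49.4] tool shift to target mm [-49.4   2.4] F frame [-2.2  3.5] 5.2 T [ 0.75  0.35 -0.09]
```

Sliding friction is about 3.5 N. Next I feel for the pale rail.

Request:
carry_out(
  steps=[
    [[0, 0, 0], [0, 0.05, -0.03], 255],
    [[0, 0, 0], [0, 0.1, -0.03], 255],
    [[0, 0, 0], [0, 0.15, -0.03], 255],
    [[0, 0, 0], [0, 0.2, -0.03], 255],
    [[0, 0, 0], [0, 0.25, -0.03], 255],
    [[0, 0, 0], [0, 0.3, -0.03], 255],
    [[0, 0, 0], [0, 0.3, -0.03], 255],
    [[0, 0, 0], [0, 0.3, -0.03], 255],
  ],
)

```text
clock: 10.35
tcp_pos: [0.6466, -0.0549, 0.0406]
orientation: [-0.001, 0.78, 0.626, -0.001]
wrist_force: [-5.3, 2.6, 9.2]
finger_gap: 0.0144
grip_force: 100.2
```

```bash
python3 st.py
```

```text
clk 10.35 z 0.0406 yaw -12.49 err frame mm [-1.2 49. ] tool shift to target mm [-49.    1.2] F frame [-5.8  1.4] 9.2 T [ 0.78  1.34 -0.03]
```

Request:
carry_out(
  steps=[
    [[0, 0, 0], [0, 0, -0.04], 255],
    [[0, 0, 0], [0, 0, -0.08], 255],
    [[0, 0, 0], [0, 0, -0.08], 255],
    [[0, 0, 0], [0, 0.05, -0.08], 255],
    [[0, 0, 0], [0, 0.1, -0.08], 255],
    [[0, 0, 0], [0, 0.1, -0.08], 255],
    [[0, 0, 0], [0, 0.1, -0.08], 255],
    [[0, 0, 0], [0, 0.1, -0.08], 255],
  ],
)

```text
clock: 11.35
tcp_pos: [0.6472, -0.0552, 0.0407]
orientation: [-0.001, 0.78, 0.626, -0.001]
wrist_force: [-6.3, 1.5, 4.0]
finger_gap: 0.0148
grip_force: 99.6
```

```bash
python3 st.py; python3 - <<'E'
from h import *
im,d=env.read_camera('wrist'); cv2.imwrite('pics/w3.png',im[...,::-1])
E
```

```text
clk 11.35 z 0.0407 yaw -12.51 err frame mm [-0.5 48.8] tool shift to target mm [-48.8   0.5] F frame [-6.5  0.1] 4.0 T [0.55 1.6  0.06]
```

View pics/w3.png

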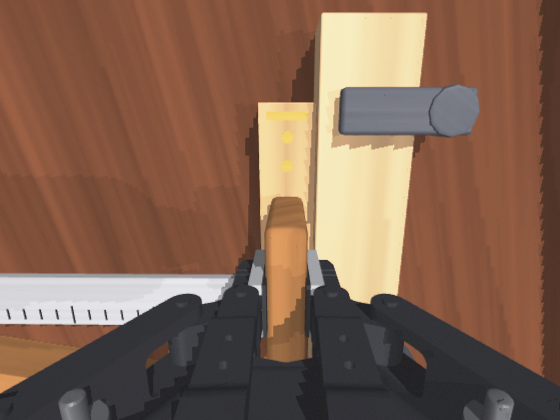

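The view shows the stock's right face (313) against the pale rail's inner face (315), parallel to it. The side rail appears at bottom left, close under the blade.

Request:
carry_out(
  steps=[
    [[0, 0, 0], [-0.4, -0.1, 0], 255],
    [[0, 0, 0], [-0.9, -0.1, 0], 255],
    [[0, 0, 0], [-1.4, -0.1, 0], 255],
    [[0, 0, 0], [-1.9, -0.1, 0], 255],
    [[0, 0, 0], [-2.4, -0.1, 0], 255],
    [[0, 0, 0], [-2.8, -0.1, 0], 255],
    [[0, 0, 0], [-3.2, -0.1, 0], 255],
    [[0, 0, 0], [-3.2, -0.1, 0], 255],
  ],
)

```text
clock: 12.4
tcp_pos: [0.6406, -0.0847, 0.0408]
orientation: [-0.002, 0.78, 0.626, 0.001]
wrist_force: [-3.3, 7.0, 3.3]
finger_gap: 0.0147
grip_force: 99.2
```

```bash
python3 st.py
```

```text
clk 12.4 z 0.0408 yaw -12.45 err frame mm [-0.7 18.6] tool shift to target mm [-18.6   0.7] F frame [-4.8  6.1] 3.3 T [1.48 0.9  0.03]
```

Request:
carry_out(
  steps=[
    [[0, 0, 0], [-0.3, 0, 0], 255],
    [[0, 0, 0], [-0.6, 0, 0], 255],
    [[0, 0, 0], [-0.9, 0, 0], 255],
    [[0, 0, 0], [-1.1, 0, 0], 255],
    [[0, 0, 0], [-1.3, 0, 0], 255],
    [[0, 0, 0], [-1.4, 0, 0], 255],
    [[0, 0, 0], [-1.5, 0, 0], 255],
    [[0, 0, 0], [-1.5, 0, 0], 255],
  ],
)

```text
clock: 13.4
tcp_pos: [0.6374, -0.0985, 0.0409]
orientation: [-0.002, 0.78, 0.626, 0.001]
wrist_force: [-3.7, 8.3, 4.5]
finger_gap: 0.0149
grip_force: 99.3
```

```bash
cat > look.py <<'E'
from h import *
import sys
tag=sys.argv[1]
f=np.radians(-12.5);F=np.array([[np.cos(f),np.sin(f)],[-np.sin(f),np.cos(f)]]);o=np.array([.639,-.1597])
for n in ['scene','side']:
    c=env.get_calibration(n);im,d=env.read_camera(n);cv2.imwrite(f'pics/{n}_{tag}.png',im[...,::-1])
    P=cloud(c,d);G=(P[...,:2]-o)@F.T*1000;z=P[...,2]*1000;i=im.astype(int)
    m=(d>0)&(z>26)&(z<34)&(G[...,0]<-60)&(G[...,0]>-250)&(G[...,1]<60)&(G[...,1]>-60)
    g=G[m];print(n,'side rail',len(g),cv2.minAreaRect(g.astype(np.float32)))
    for b in (-220,-180,-140,-100,-70):
        k=g[abs(g[:,0]-b)<12]; print('  x',b,'rail y edges',np.round([k[:,1].min(),k[:,1].max()],1) if len(k)>4 else None)
    sat=i.max(-1)-i.min(-1)
    m=(d>0)&(sat<32)&(i.max(-1)>110)&(z>4)&(z<16)&(G[...,0]<-20)&(G[...,0]>-230)&(G[...,1]<90)&(G[...,1]>-20)
    g=G[m];print('  blade',len(g),cv2.minAreaRect(g.astype(np.float32)) if len(g)>5 else 0)
    for b in (-180,-140,-100,-70):
        k=g[abs(g[:,0]-b)<12]; print('  x',b,'blade y edges',np.round([k[:,1].min(),k[:,1].max()],1) if len(k)>4 else None)
E
python3 st.py; python3 look.py a
```

```text
clk 13.4 z 0.0409 yaw -12.43 err frame mm [-0.8  4.4] tool shift to target mm [-4.4  0.8] F frame [-5.4  7.3] 4.5 T [ 1.88  0.81 -0.22]
scene side rail 497 ((-140.7828826904297, -21.44391441345215), (44.30582046508789, 160.9051971435547), 89.63468933105469)
  x -220 rail y edges [-37.5 -19.1]
  x -180 rail y edges [-39.3 -20.4]
  x -140 rail y edges [-41.3 -22.4]
  x -100 rail y edges [-43.1   0.5]
  x -70 rail y edges [-44.1   0.2]
  blade 80 ((-63.16282653808594, 14.968225479125977), (60.162559509277344, 20.614442825317383), 1.0388866662979126)
  x -180 blade y edges None
  x -140 blade y edges None
  x -100 blade y edges None
  x -70 blade y edges [ 4.6 15.4]
side side rail 748 ((-152.7987823486328, -17.174251556396484), (50.01224899291992, 186.3675079345703), 87.94075012207031)
  x -220 rail y edges [-38.1   6.9]
  x -180 rail y edges [-39.9   8.7]
  x -140 rail y edges [-42.8   5.7]
  x -100 rail y edges [-42.    5.5]
  x -70 rail y edges [-43.2   4.2]
  blade 325 ((-113.92024993896484, 27.48290252685547), (24.798776626586914, 176.01211547851562), 89.51976776123047)
  x -180 blade y edges [16.5 40.5]
  x -140 blade y edges [16.3 38.3]
  x -100 blade y edges [15.9 39.3]
  x -70 blade y edges [14.8 38.3]
```

Request:
carry_out(
  steps=[
    [[0, 0, 0], [-0.1, 0, 0], 255],
    [[0, 0, 0], [-0.2, 0, 0], 255],
    [[0, 0, 0], [-0.3, 0, 0], 255],
    [[0, 0, 0], [-0.4, 0, 0], 255],
    [[0, 0, 0], [-0.45, 0, 0], 255],
    [[0, 0, 0], [-0.5, 0, 0], 255],
    [[0, 0, 0], [-0.5, 0, 0], 255],
    [[0, 0, 0], [-0.5, 0, 0], 255],
  ],
)

```text
clock: 14.5
tcp_pos: [0.6363, -0.1031, 0.0409]
orientation: [-0.002, 0.78, 0.626, 0.001]
wrist_force: [-3.5, 9.8, 5.1]
finger_gap: 0.0148
grip_force: 99.4
```

```bash
python3 st.py; python3 look.py b
```

```text
clk 14.5 z 0.0409 yaw -12.43 err frame mm [-0.9 -0.3] tool shift to target mm [0.3 0.9] F frame [-5.6  8.8] 5.1 T [ 2.09  0.82 -0.3 ]
scene side rail 455 ((-141.7791290283203, -22.78138542175293), (45.13185501098633, 163.53358459472656), 89.6780776977539)
  x -220 rail y edges [-43.5 -25.1]
  x -180 rail y edges [-45.1 -26.4]
  x -140 rail y edges [-43.8 -29.1]
  x -100 rail y edges [-45.6  -0.5]
  x -70 rail y edges [-44.1  -1.4]
  blade 77 ((-61.38142395019531, 9.459488868713379), (56.41994857788086, 20.66236114501953), 0.47577235102653503)
  x -180 blade y edges None
  x -140 blade y edges None
  x -100 blade y edges None
  x -70 blade y edges [-1.   9.5]
side side rail 767 ((-152.419677734375, -20.48692512512207), (184.29685974121094, 49.02928924560547), 0.25994282960891724)
  x -220 rail y edges [-42.8   3.2]
  x -180 rail y edges [-44.9   3.2]
  x -140 rail y edges [-44.9   3.7]
  x -100 rail y edges [-44.1   4.3]
  x -70 rail y edges [-44.1   1.6]
  blade 294 ((-113.79161071777344, 24.367618560791016), (24.67272186279297, 174.3842315673828), 89.30228424072266)
  x -180 blade y edges [14.5 35.7]
  x -140 blade y edges [14.3 36.9]
  x -100 blade y edges [12.5 34.4]
  x -70 blade y edges [11.7 36. ]
```

Request:
carry_out(
  steps=[
    [[0, 0, 0], [-0.05, 0, 0], 255],
    [[0, 0, 0], [-0.1, 0, 0], 255],
    [[0, 0, 0], [-0.15, 0.0, 0], 255],
    [[0, 0, 0], [-0.2, 0.0, 0], 255],
    [[0, 0, 0], [-0.25, 0.0, 0], 255],
    [[0, 0, 0], [-0.25, 0.0, 0], 255],
    [[0, 0, 0], [-0.25, 0.0, 0], 255],
    [[0, 0, 0], [-0.25, 0.0, 0], 255],
  ],
)

```text
clock: 15.6
tcp_pos: [0.6362, -0.1038, 0.0411]
orientation: [-0.003, 0.779, 0.627, 0.003]
wrist_force: [-1.5, 15.5, 5.9]
finger_gap: 0.0145
grip_force: 99.5
```

```bash
python3 st.py; python3 look.py c; python3 - <<'E'
import cv2
a=cv2.imread('pics/side_c.png')[185:275,270:380];b=cv2.imread('pics/scene_c.png')[190:310,205:325]
cv2.imwrite('pics/cc.png',cv2.hconcat([cv2.resize(a,(440,360),interpolation=cv2.INTER_CUBIC),cv2.resize(b,(360,360),interpolation=cv2.INTER_CUBIC)]))
E
```

```text
clk 15.6 z 0.0411 yaw -12.36 err frame mm [-0.8 -1. ] tool shift to target mm [1.  0.8] F frame [-4.8 14.8] 5.9 T [ 3.08  0.63 -0.4 ]
scene side rail 431 ((-141.58880615234375, -23.172300338745117), (44.849910736083984, 162.967041015625), 89.90299224853516)
  x -220 rail y edges [-43.6 -28.2]
  x -180 rail y edges [-45.1 -29.2]
  x -140 rail y edges [-43.9 -32.1]
  x -100 rail y edges [-45.5  -2.9]
  x -70 rail y edges [-43.8  -1.5]
  blade 70 ((-57.827491760253906, 9.455962181091309), (48.54126739501953, 20.899200439453125), 0.7250387072563171)
  x -180 blade y edges None
  x -140 blade y edges None
  x -100 blade y edges None
  x -70 blade y edges [-1.2  6.9]
side side rail 750 ((-152.275146484375, -20.2474308013916), (184.47923278808594, 47.895416259765625), 0.08981576561927795)
  x -220 rail y edges [-44.3   3.6]
  x -180 rail y edges [-44.2   1.1]
  x -140 rail y edges [-43.8   2.9]
  x -100 rail y edges [-44.    0.1]
  x -70 rail y edges [-43.6   2.5]
  blade 293 ((-113.76014709472656, 24.09444808959961), (23.679426193237305, 173.65965270996094), 89.73837280273438)
  x -180 blade y edges [12.6 34.3]
  x -140 blade y edges [13.3 35.2]
  x -100 blade y edges [13.4 35.9]
  x -70 blade y edges [12.4 32.9]
```

View pics/cc.png

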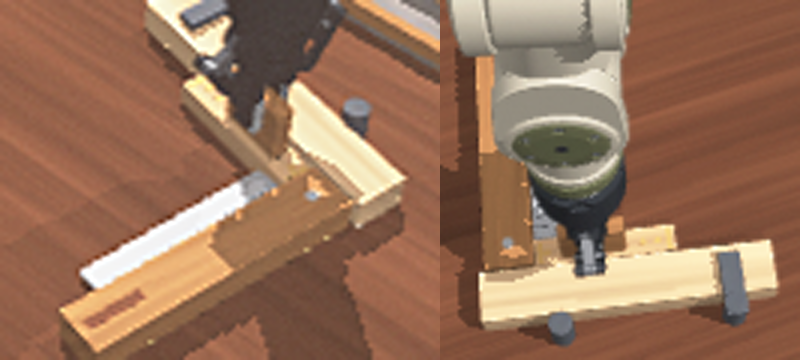

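Side view: blade edge along the side rail with no visible gap; scene view: stock against the pale rail. I'll press the stock in slightly more and ease the y push.

Request:
carry_out(
  steps=[
    [[0, 0, 0], [0, 0.05, 0], 255],
    [[0, 0, 0], [0, 0.1, 0], 255],
    [[0, 0, 0], [0, 0.15, 0], 255],
    [[0, 0, 0], [0.03, 0.15, 0], 255],
    [[0, 0, 0], [0.06, 0.15, 0], 255],
    [[0, 0, 0], [0.06, 0.15, 0], 255],
    [[0, 0, 0], [0.06, 0.15, 0], 255],
    [[0, 0, 0], [0.06, 0.15, 0], 255],
  ],
)

```text
clock: 16.7
tcp_pos: [0.6362, -0.1038, 0.0411]
orientation: [-0.004, 0.779, 0.627, 0.001]
wrist_force: [-6.3, 14.0, 8.8]
finger_gap: 0.0147
grip_force: 99.8
```

```bash
python3 st.py; python3 look.py d; python3 - <<'E'
from h import *
im,d=env.read_camera('wrist'); cv2.imwrite('pics/w4.png',im[...,::-1])
E
```

```text
clk 16.7 z 0.0411 yaw -12.38 err frame mm [-0.8 -1. ] tool shift to target mm [1.  0.8] F frame [-9.2 12.3] 8.8 T [ 2.96  1.25 -0.33]
scene side rail 423 ((-141.08917236328125, -23.007349014282227), (44.91815948486328, 161.9154510498047), 89.6910171508789)
  x -220 rail y edges [-43.5 -28.3]
  x -180 rail y edges [-45.  -29.4]
  x -140 rail y edges [-44.  -31.4]
  x -100 rail y edges [-45.6  -2.9]
  x -70 rail y edges [-43.9  -1. ]
  blade 69 ((-58.18236541748047, 9.427202224731445), (48.534698486328125, 20.68977928161621), 0.9798703193664551)
  x -180 blade y edges None
  x -140 blade y edges None
  x -100 blade y edges None
  x -70 blade y edges [-1.   6.8]
side side rail 752 ((-152.3497314453125, -20.964859008789062), (48.72360610961914, 184.246826171875), 89.70556640625)
  x -220 rail y edges [-43.4   3.8]
  x -180 rail y edges [-44.7   2.2]
  x -140 rail y edges [-44.6   2.4]
  x -100 rail y edges [-44.7   2.1]
  x -70 rail y edges [-44.5   3. ]
  blade 290 ((-113.7721176147461, 24.53451919555664), (24.146989822387695, 173.86053466796875), 89.74005126953125)
  x -180 blade y edges [14.9 33.9]
  x -140 blade y edges [12.6 34.9]
  x -100 blade y edges [12.4 36.5]
  x -70 blade y edges [12.5 33.1]
```

View pics/w4.png

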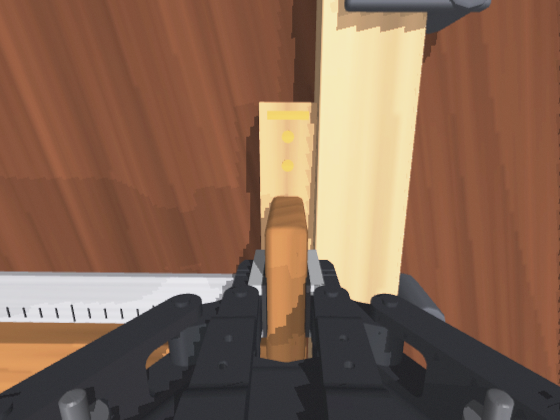

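The wrist view shows the stock (right edge ~313) against the pale rail (315), and the blade's outer edge (row ~322) against the side rail along its length. I'll check the angles precisely from these edges.

```bash
python3 - <<'E'
from h import *
im=cv2.imread('pics/w4.png').astype(np.float32);c=env.get_calibration('wrist')
def fit(rng,lo,hi,vert,z,name):
    pts=[]
    g=cv2.GaussianBlur(im,(0,0),1)
    for k in rng:
        l=g[k,lo:hi] if vert else g[lo:hi,k]
        e=np.abs(np.diff(l,axis=0)).sum(-1);j=int(e.argmax())
        if 0<j<len(e)-1: 
            w=e[j-1:j+2]; j=j+(w[2]-w[0])/(2*(2*w[1]-w[0]-w[2])+1e-6)
        p=lo+j+.5; pts.append(onz(c,p,k,z)[:2] if vert else onz(c,k,p,z)[:2])
    pts=np.array(pts)*1000
    for _ in range(3):
        vx,vy,x0,y0=cv2.fitLine(pts.astype(np.float32),cv2.DIST_HUBER,0,.01,.01).ravel()
        r=(pts-[x0,y0])@[-vy,vx]; pts=pts[abs(r)<max(1.5*r.std(),.15)]
    a=np.degrees(np.arctan2(vy,vx))%180
    print(name,'angle',round(a,2),'n',len(pts),'rms',round(float(r.std()),2),'pt',np.round([x0,y0],1))
fit(range(112,240),250,270,True,.022,'stock left')
fit(range(30,240),306,324,True,.030,'pale inner (z30)')
fit(range(20,240),395,440,True,.030,'pale outer')
fit(range(5,180),262,285,False,.011,'blade inner')
fit(range(5,130),313,332,False,.011,'blade outer/rail @z11')
fit(range(5,130),313,332,False,.030,'blade outer/rail @z30')
E
```

```text
stock left angle 77.38 n 125 rms 0.05 pt [632.1 -59.6]
pale inner (z30) angle 77.5 n 210 rms 0.03 pt [663.9 -48.1]
pale outer angle 77.49 n 220 rms 0.04 pt [707.9 -55.5]
blade inner angle 167.13 n 162 rms 0.05 pt [508.  -94.2]
blade outer/rail @z11 angle 167.03 n 109 rms 0.06 pt [ 485.6 -124.4]
blade outer/rail @z30 angle 167.06 n 110 rms 0.06 pt [ 502.9 -114.7]
```

```bash
python3 - <<'E'
from h import *
s=env.get_state();X=rot(s['orientation'])
f=np.radians(-12.5);T=np.array([[-np.sin(f),np.cos(f),0],[np.cos(f),np.sin(f),0],[0,0,-1]]).T
print('turn to true, tool deg',np.degrees(R.from_matrix(X.T@T).as_rotvec()))
E
```

```text
turn to true, tool deg [-0.23689539 -0.37925496  0.12056626]
```

Request:
carry_out(
  steps=[
    [[0, 0, -0.2], [0, 0, 0], 255],
    [[-0.1, -0.1, -0.3], [0, 0, 0], 255],
    [[-0.2, -0.2, -0.4], [0, 0, 0], 255],
    [[-0.2, -0.3, -0.5], [0, 0, 0], 255],
    [[-0.2, -0.4, -0.5], [0, 0, 0], 255],
    [[-0.2, -0.4, -0.5], [0, 0, 0], 255],
    [[-0.2, -0.4, -0.5], [0, 0, 0], 255],
    [[-0.2, -0.4, -0.5], [0, 0, 0], 255],
  ],
)

```text
clock: 17.85
tcp_pos: [0.6363, -0.1037, 0.0408]
orientation: [-0.0, 0.777, 0.63, -0.0]
wrist_force: [-5.6, 14.7, 7.4]
finger_gap: 0.0149
grip_force: 100.1
```

```bash
cat > ang.py <<'E'
from h import *
c=env.get_calibration('wrist');im=env.read_camera('wrist')[0].astype(np.float32);s=env.get_state();X=rot(s['orientation'])
f=np.radians(-12.5);T=np.array([[-np.sin(f),np.cos(f),0],[np.cos(f),np.sin(f),0],[0,0,-1]]).T
print('turn to true',np.degrees(R.from_matrix(X.T@T).as_rotvec()).round(2))
def fit(rng,lo,hi,vert,z,name):
    pts=[];g=cv2.GaussianBlur(im,(0,0),1)
    for k in rng:
        l=g[k,lo:hi] if vert else g[lo:hi,k]
        e=np.abs(np.diff(l,axis=0)).sum(-1);j=int(e.argmax())
        if 0<j<len(e)-1:
            w=e[j-1:j+2]; j=j+(w[2]-w[0])/(2*(2*w[1]-w[0]-w[2])+1e-6)
        p=lo+j+.5; pts.append(onz(c,p,k,z)[:2] if vert else onz(c,k,p,z)[:2])
    pts=np.array(pts)*1000
    for _ in range(3):
        vx,vy,x0,y0=cv2.fitLine(pts.astype(np.float32),cv2.DIST_HUBER,0,.01,.01).ravel()
        r=(pts-[x0,y0])@[-vy,vx]; pts=pts[abs(r)<max(1.5*r.std(),.15)]
    print(name,'angle',round(np.degrees(np.arctan2(vy,vx))%180,2),'n',len(pts))
fit(range(112,240),250,270,True,.022,'stock left')
fit(range(30,240),306,324,True,.030,'pale inner')
fit(range(20,240),395,440,True,.030,'pale outer')
fit(range(5,180),262,285,False,.011,'blade inner')
fit(range(5,130),313,332,False,.030,'rail')
E
python3 st.py; python3 ang.py
```

```text
clk 17.85 z 0.0408 yaw -11.95 err frame mm [-0.7 -0.9] tool shift to target mm [0.9 0.8] F frame [-8.7 13.2] 7.4 T [ 3.02  1.34 -0.79]
turn to true [-0.03 -0.    0.55]
stock left angle 77.35 n 121
pale inner angle 77.49 n 197
pale outer angle 77.5 n 220
blade inner angle 167.13 n 154
rail angle 167.08 n 113
```

Request:
carry_out(
  steps=[
    [[0, 0, 0.1], [0, 0, 0], 255],
    [[0, 0, 0.2], [0, 0, 0], 255],
    [[0, 0, 0.3], [0.02, -0.02, 0], 255],
    [[0, 0, 0.3], [0.04, -0.04, -0.01], 255],
    [[0, 0, 0.3], [0.06, -0.06, -0.02], 255],
    [[0, 0, 0.3], [0.06, -0.06, -0.02], 255],
    [[0, 0, 0.3], [0.06, -0.06, -0.02], 255],
    [[0, 0, 0.3], [0.06, -0.06, -0.02], 255],
  ],
)

```text
clock: 18.9
tcp_pos: [0.6363, -0.1037, 0.0408]
orientation: [0.0, 0.778, 0.628, -0.0]
wrist_force: [-3.2, 11.4, 5.7]
finger_gap: 0.0148
grip_force: 99.6
```

```bash
python3 st.py; python3 ang.py; python3 look.py e | grep -v edges
```

```text
clk 18.9 z 0.0408 yaw -12.23 err frame mm [-0.7 -0.9] tool shift to target mm [0.9 0.7] F frame [-5.5 10.4] 5.7 T [ 2.65  1.14 -0.48]
turn to true [0.01 0.05 0.27]
stock left angle 77.36 n 125
pale inner angle 77.48 n 210
pale outer angle 77.51 n 220
blade inner angle 167.13 n 141
rail angle 167.0 n 114
scene side rail 479 ((-142.62269592285156, -22.95447540283203), (45.162845611572266, 164.91139221191406), 89.49250030517578)
  blade 81 ((-63.27581787109375, 9.169120788574219), (60.4434700012207, 20.60919189453125), 1.5505940914154053)
side side rail 762 ((-152.677978515625, -20.9438419342041), (48.73363494873047, 184.06805419921875), 89.420654296875)
  blade 285 ((-114.7011489868164, 22.777015686035156), (172.54501342773438, 22.525392532348633), 0.19157180190086365)
```

```bash
python3 -c "
from workcell import env
print(env.hand_in())"
```

```text
the job is handed in; nothing more can be done
None
```

I handed the job in at about 19 s on the robot's clock. The square lies flat in the corner, still gripped and pressed with about 5 N on the pale rail and 10 N on the side rail. By the last camera readings it is flush along both to within about half a degree, and the other tools were not touched.

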